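Uncover one coffee can and nest its twin in it

TASK

A green butter pat lies like a lid on the gold-rimmed coffee can in the specimen case: first clear it away, laying it gently, same side up, in the middle of the round cork mat. Then take the twin can from its sloping rest, stand it gently upright on its foot in the middle of the grey felt square and let go of it. Finally take it up again and nest it upright in the can in the case, foot down and fully home, leaving that can in its well and the medallion, pillbox and hammer where they are.

Things in the scene. Friction and masses are not known exactly. Their poses are not given: they have to be found in the camera images.
- can_a: white gold-rimmed porcelain can upright in a well of the case's +y row. Round, open top, 76 high, 60 across from 30 up to the rim, wall 3.5 (mouth 53); foot 43 to 45 across up to 22, then a sloping shoulder to 30. 120 g. Origin: centre of underside; z along the axis to the mouth. The twin nests until its shoulder rests on this rim: its underside about 50 above this one's
- can_b: the twin, same shape and mass, at first lying in the sloping rest, axis about 20 degrees above level, mouth up, pointing along the rest's +x; the rest holds it from below and behind the foot and leaves its sides free from 24 below its axis upwards. Origin: centre of its underside; z along its axis to the mouth
- pat: green majolica butter pat, a disc 64 across, 12 high: foot 4 high and 44 across, above it the rim, 8 thick. At the start it lies on can_a's rim with its foot inside the mouth (origin 72 above can_a's). Origin: centre of the underside of the foot; z up. About 60 g
- cork: round cork mat, 110 across, 5 thick, fixed. Origin: centre of its underside. The pat belongs on it
- felt: square of grey felt, 110 x 110 x 3, fixed. Origin: centre of its underside
- rest: fixed wooden sloping rest, base 110 (x) x 70 x 7. Origin: centre of the base's underside; +x is the way the mouth of the can lying in it points (away from the robot, within about 45 degrees). The foot of that can is 35 behind the origin (-x) and 50 up
- case: fixed mahogany specimen case, 252 (x) x 176 (y) x 22 high, six wells 73 x 76, floor 8 above the table. Well centres at x = -81, 0, 81 and y = -42, 42. Its 170 high lid stands open, leaning 10 degrees outwards, along the -y edge. Origin: centre of the underside
- medallion: blue jasperware medallion, disc 46 across, 8 thick, in a well beside can_a. Leave alone. Origin: centre of the underside
- pillbox: white porcelain pillbox with gold band, 40 across, 32 high, in a well of the same row. Leave alone. Origin: centre of the underside
- hammer: tapping hammer, beech handle, steel head, about 230 long, lying on the table to the far left. Leave alone. Origin: centre of its length, on the underside
There are look-alikes about, which are no part of the job. Of the things shaped like the pat, the green one is meant.

How it is judged:
By the outcome, as a careful person would: the job done as asked, in the order asked, and still so for the second after the job is handed in, with the robot touching nothing.
It also fails if it takes over 69 s, if anything falls off the work surface, if the arm or the gripper's body presses on something with over 40 N, if the wrist force passes 120 N, or if a joint passes its speed limit or range.

ROBOT

A 6-joint arm with a two-finger parallel gripper is mounted at the origin on the work surface. World frame = base frame: x ahead of the robot, y to its left, z up, the work surface at z = 0. Lengths are in m, angles in rad, forces in N, time in s.
With the tool pointing down it reaches from about 0.3 to 0.95 m from the base axis. Payload 3.1 kg.
Tool frame: the origin (TCP) lies midway between the tips of the shut fingers; the grasp point (between the pads) lies 19 mm behind it; z points along the fingers, y is the line along which they close (so a half turn about z gives the same grasp; the last joint's range is limited). The gripper opens to 85 mm and grips with 20 to 120 N. Pads are 22 mm wide; open, the fingers measure 114 mm over their backs; the gripper's body (76 mm by 85 mm) begins 54 mm behind the grasp point. The pads swing forward as they close: fully open they stand 13 mm farther back than shut.
Start: joints at [-1.23, 0.308, 1.634, -0, 1.2, -0.07], TCP at [0.25, -0.573, 0.231] pointing down, gripper open.
Joint ranges: [-3.06, 3.06], [-0.79, 1.96], [0.05, 2.63], [-1.19, 4.34], [0.05, 2.64], [-2.94, 2.94]. Speed limits (rad/s): [2.79, 2.79, 3.14, 3.14, 3.14, 3.14].

INTERFACE

Orientations are given as a rotation vector (axis times angle).
In Python, from cell import bot, command_gripper, planner, sensors, imaging, workorder gives the robot as it stands. The module is installed in compiled form; this text tells all that it offers. Calls block until the motion is done:
- bot.goto(position, orientation): joint-space move of the TCP to a pose.
- bot.move_l(position, attitude=None, vel=0.15): straight line of the TCP; attitude=None keeps the orientation; vel is the mean speed in m/s.
- bot.goto_joints(angles): joint-space move.
- command_gripper(opening, strength=None): opening from 0.0 (shut) to 1.0 (fully open); strength is the grip in N (None keeps the last); returns when the fingers have stopped.
- bot.sleep(seconds).
- planner.solve_ik(position, orientation): joint angles nearest the present ones, or None.
- sensors.read_state(): the state.
- imaging.capture(name): name is "side" or "top"; returns a dict with "frame" (420x560x3 uint8, red, green, blue), "fx", "fy", "cx", "cy" (pixels), "R" (3x3) and "t" (3): a world point X has camera coordinates R X + t. Camera axes: x right, y down, z forward; pixel columns grow to the right and rows downward; lengths in m; the calibration is good to about 2 mm. A picture is of the moment at which its call begins. There is no depth.
A pose or a line that the arm cannot do raises bot.Unreachable and nothing moves.
- workorder.finish_job(): hands the job in; it is judged then, once.
The state is a dict: "t": time; "qpos": joint angles; "qvel": joint speeds; "joint_efforts": joint torques, N m; "position": TCP position; "orientation": TCP orientation; "contact_force": force on the tool from outside, world axes, zero at the start; "wrist_torque": the same for the moment, N m; "gripper_width": opening from 0.0 (shut) to 1.0 (fully open); "grip_force": force on a finger pad.
Only numpy, scipy, OpenCV 4.12 (cv2) and the standard library are available. Lean on these libraries where they do the work, as an engineer would, in place of code of your own. Each camera call takes 0.05 s, during which the arm holds its last target. There are 200 camera calls.

## Working session

There is one attempt and no reset: what is moved stays moved. The work goes in short steps, each a Python script; the robot and the scene stay as the last script left them, time stands still between calls to the robot, and variables do not carry over. Pictures are saved under pics/ and viewed, at most 10 in all, crops included, and the job is handed in when it is done.

```bash
mkdir -p pics
python3 - <<'E'
from cell import imaging,sensors
import cv2,numpy as np,pickle
d={n:imaging.capture(n) for n in("side","top")}
pickle.dump(d,open("cap0.pkl","wb"))
for n in d:
    c=d[n]; print(n,c["fx"],c["cx"],c["cy"],"pos",-c["R"].T@c["t"],"fwd",c["R"][2])
    cv2.imwrite(f"pics/{n}0.png",cv2.resize(c["frame"][:,:,::-1],(800,600),interpolation=cv2.INTER_CUBIC))
s=sensors.read_state();print(s["t"],s["orientation"],s["position"])
E
```

```text
side 401.65445341957695 281.92257415214937 216.4120266264769 pos [-0.13746869  0.60651089  0.61765079] fwd [ 0.64605326 -0.56473497 -0.51350715]
top 526.9812581374946 286.28509851071794 213.9668669642615 pos [ 0.30293291 -0.00809623  1.16940472] fwd [ 0.19994236 -0.00439228 -0.97979782]
0.1 [-3.07355406e+00 -6.40315659e-01  4.88718969e-04] [ 0.24930773 -0.57233261  0.23016506]
```

View pics/top0.png

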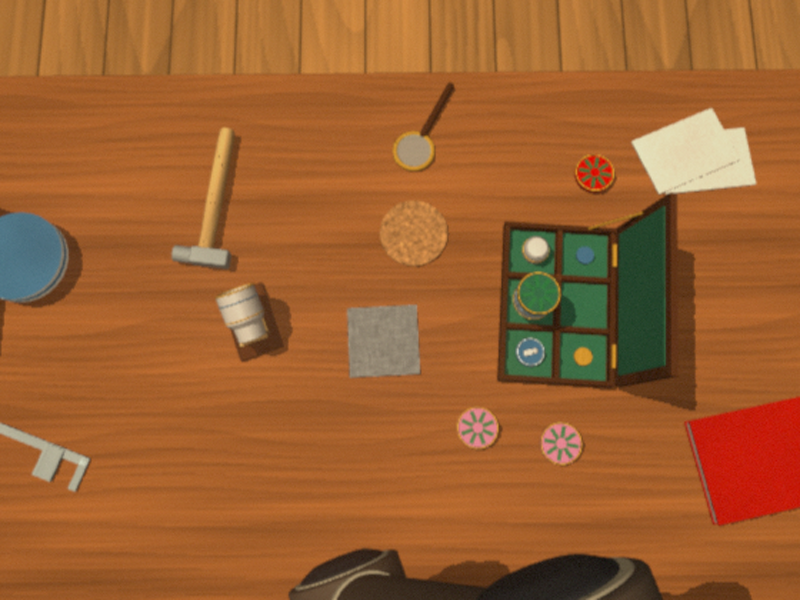

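View pics/side0.png

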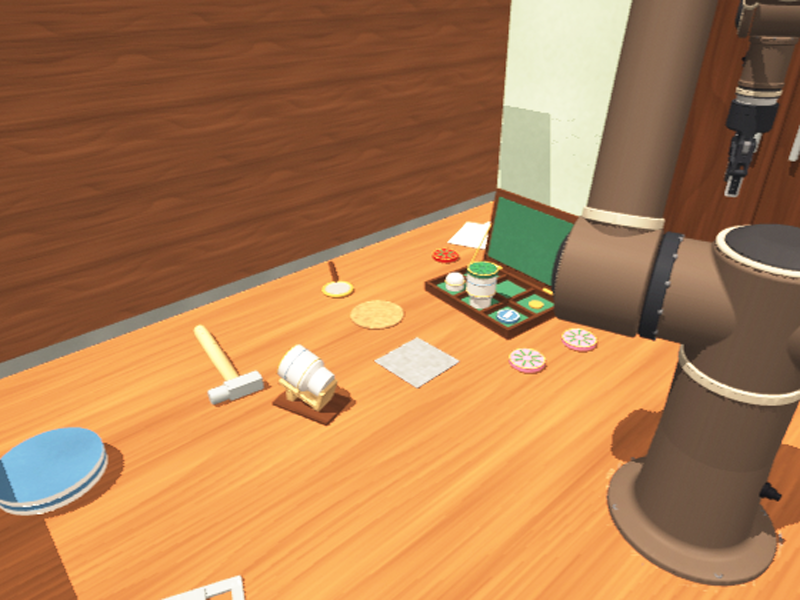

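The top view (800x600) shows the pat on can_a at (540,293), can_b in its rest at (245,315), cork at (414,233), felt at (384,341), the case at about (555,303) and the hammer at (208,200). In the side view the pat is at (482,269), can_b at (308,375), cork at (377,314) and felt at (417,361).
Four things are shaped like the pat: green (540,293), red (595,173), and pink (478,428) and (561,443). Only the first is green and lies on a can, so I'll confirm it in a crop.

```bash
cat > h.py <<'E'
import numpy as np,cv2,pickle
from scipy.spatial.transform import Rotation as Ro
def ray(c,uv):
    uv=np.asarray(uv,float); d=np.array([(uv[0]-c["cx"])/c["fx"],(uv[1]-c["cy"])/c["fy"],1])
    return -c["R"].T@c["t"], c["R"].T@d/np.linalg.norm(d)
def plane(c,uv,z):
    o,d=ray(c,uv); return o+d*(z-o[2])/d[2]
def tri(c1,a,c2,b):
    o1,d1=ray(c1,a);o2,d2=ray(c2,b)
    s=np.linalg.lstsq(np.c_[d1,-d2],o2-o1,rcond=None)[0]
    p,q=o1+s[0]*d1,o2+s[1]*d2
    return (p+q)/2,np.linalg.norm(p-q)
def proj(c,X):
    p=c["R"]@np.asarray(X,float)+c["t"]; return np.array([c["fx"]*p[0]/p[2]+c["cx"],c["fy"]*p[1]/p[2]+c["cy"]])
def crop(c,u,v,w,k=6):
    f=c["frame"][int(v-w*.75):int(v+w*.75),int(u-w):int(u+w),::-1]
    return cv2.resize(f,(400,300),interpolation=cv2.INTER_CUBIC)
E
python3 - <<'E'
from h import *
d=pickle.load(open("cap0.pkl","rb"));T,S=d["top"],d["side"]
m=np.vstack([np.hstack([crop(T,378,210,60),crop(S,340,200,50)]),np.hstack([crop(T,172,222,40),crop(S,218,265,40)])])
cv2.imwrite("pics/crops0.png",m)
# cork and felt
for n,c in d.items():
    hsv=cv2.cvtColor(c["frame"],cv2.COLOR_RGB2HSV)
    for k,uv in dict(top=dict(cork=(290,163),felt=(269,239),pat=(378,205),can=(172,215),wood=(200,330)),side=dict(cork=(264,220),felt=(292,252),pat=(337,188),can=(210,255),wood=(200,330)))[n].items():
        print(n,k,hsv[uv[1]-2:uv[1]+3,uv[0]-2:uv[0]+3].reshape(-1,3).mean(0).round())
E
```

```text
side cork [ 22. 118. 254.]
side felt [ 20.  21. 238.]
side pat [ 66. 124. 187.]
side can [ 30.   1. 255.]
side wood [ 15. 161. 249.]
top cork [ 15. 166. 188.]
top felt [ 18.  57. 147.]
top pat [ 66. 119. 108.]
top can [ 18.  64. 192.]
top wood [ 13. 191. 171.]
```

View pics/crops0.png

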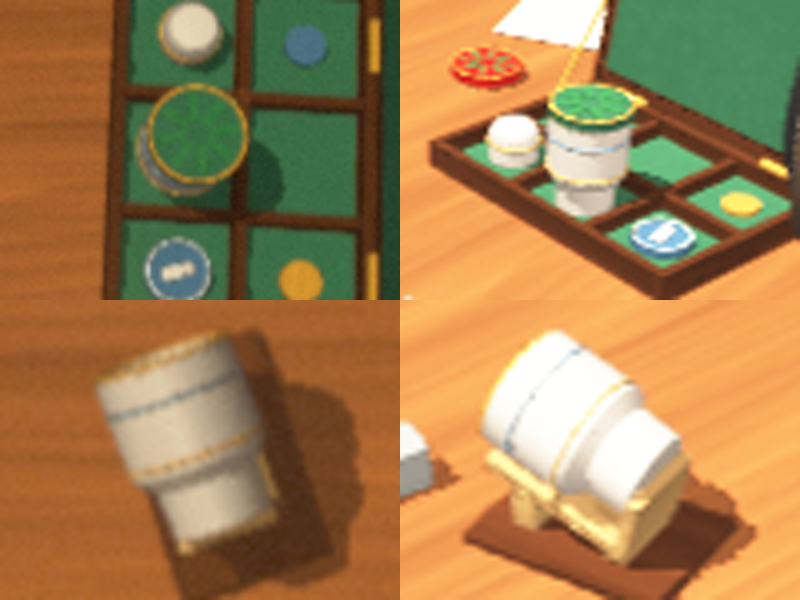

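The crop confirms that the green disc with the gold edge at top-crop (198,133) and side-crop (592,103) lies on can_a. Can_b's rim, gold band and foot are clear in both views.

Run:
```python
from h import *
d=pickle.load(open("cap0.pkl","rb"));T,S=d["top"],d["side"]
tc=lambda x,y,u,v,w:(u-w+x*2*w/400-.0,int(v-w*.75)+y*2*w/400)
A=lambda x,y:tc(x,y,378,210,60); B=lambda x,y:tc(x-400,y,340,200,50)
C=lambda x,y:tc(x,y-300,172,222,40); D=lambda x,y:tc(x-400,y-300,218,265,40)
print("pat top",tri(T,A(198,133),S,B(592,103)), "diam", np.linalg.norm(plane(T,A(148,133),.091)-plane(T,A(248,133),.091)))
P={k:tri(T,C(*a),S,D(*b)) for k,a,b in [("rim",(163,356),(523,384)),("band",(201,460),(595,437)),("foot",(226,528),(652,470))]}
for k in P: print(k,P[k])
v=P["rim"][0]-P["foot"][0];print("len",np.linalg.norm(v),"elev",np.degrees(np.arcsin(v[2]/np.linalg.norm(v))),"yaw",np.degrees(np.arctan2(v[1],v[0])))
def blob(c,m,uv):
    m=cv2.morphologyEx(m.astype(np.uint8),cv2.MORPH_OPEN,np.ones((3,3)));n,l,s,ce=cv2.connectedComponentsWithStats(m)
    i=l[uv[1],uv[0]];return s[i],ce[i]
ht,hs=[cv2.cvtColor(cv2.GaussianBlur(c["frame"],(5,5),0),cv2.COLOR_RGB2HSV) for c in(T,S)]
ft=blob(T,ht[...,1]<120,(269,239));fs=blob(S,hs[...,1]<75,(292,252));print("felt",ft,fs,tri(T,ft[1],S,fs[1]),plane(T,ft[1],.003),plane(S,fs[1],.003))
ft=blob(T,(ht[...,1]<178)&(ht[...,2]>165),(290,163));fs=blob(S,(hs[...,1]<140)&(hs[...,0]>17),(264,220));print("cork",ft,fs,tri(T,ft[1],S,fs[1]),plane(T,ft[1],.005),plane(S,fs[1],.005))
print("cork pick",tri(T,(290,163.4),S,(263.9,219.8)))
for q in [(505,222),(499,381),(614,387),(670,375)]: print("case",plane(T,np.array(q)*.7,.022))
```

```text
pat top (array([ 0.54137456, -0.20485806,  0.08733288]), np.float64(7.172014092760475e-05)) diam 0.06293290687148786
rim (array([0.55331767, 0.24692037, 0.07152738]), np.float64(0.001289693814099087))
band (array([0.51212193, 0.23387987, 0.05695552]), np.float64(0.005270319285941398))
foot (array([0.48348633, 0.22347811, 0.049275  ]), np.float64(0.004508855140580198))
len 0.07694883351737393 elev 16.809116520974268 yaw 18.55681249156867
felt (array([ 243,  214,   51,   50, 2387], dtype=int32), array([267.90532049, 238.42438207])) (array([ 264,  237,   55,   34, 1040], dtype=int32), array([291.44423077, 253.07211538])) (array([ 0.48672684,  0.0287973 , -0.00301817]), np.float64(0.000767532294272404)) [0.48549181 0.02835587 0.003     ] [0.48100888 0.0345999  0.003     ]
cork (array([ 266,  140,   47,   46, 1685], dtype=int32), array([288.88783383, 162.51869436])) (array([245, 210,  37,  20, 558], dtype=int32), array([263.32795699, 219.26523297])) (array([ 0.66279542, -0.02031711,  0.00100604]), np.float64(0.0006790790373848186)) [ 0.66130788 -0.02050689  0.005     ] [ 0.65793803 -0.01609663  0.005     ]
cork pick (array([ 0.66189198, -0.02245965, -0.00146918]), np.float64(0.0019452787233713617))
case [ 0.67158489 -0.16746844  0.022     ]
case [ 0.41854617 -0.14933756  0.022     ]
case [ 0.40770968 -0.32421696  0.022     ]
case [ 0.42517884 -0.4110267   0.022     ]
```

The side camera's heights come out about 4–5 mm low everywhere, for the felt and cork as well, so I'll take positions from the top view and use the text's heights as the check. Pat first.

```bash
cat >> h.py <<'E'
def att(yaw,tilt=0,u=0.):
    """tool z: down, tilted by `tilt` towards horizontal heading u; y = closing axis at heading yaw (tilt axis must be y if tilt)"""
    h=np.array([np.cos(u),np.sin(u),0]); z=np.array([0,0,-np.cos(tilt)])+np.sin(tilt)*h
    y=np.array([np.cos(yaw),np.sin(yaw),0]); x=np.cross(y,z)
    return Ro.from_matrix(np.c_[x,y,z]).as_rotvec()
E
python3 - <<'E'
from cell import *
from cell import bot,command_gripper,planner,sensors
from h import *
d=pickle.load(open("cap0.pkl","rb"));T=d["top"]
pat=plane(T,(377.4,204.9),.092);cork=plane(T,(289.4,163),.005);felt=plane(T,(267.9,238.4),.003)
foot=plane(T,(172-40+226*.2,192+228*.2),.05);rim=plane(T,(172-40+163*.2,192+56*.2),.076)
print(pat,cork,felt,foot,rim,np.linalg.norm(rim-foot),np.degrees(np.arctan2(*(rim-foot)[1::-1])))
print("start y",Ro.from_rotvec(sensors.read_state()["orientation"]).as_matrix()[:,1])
for yaw in np.radians([-94,-64,-34,-4,26,56,86,116,146,176]):
    o=att(yaw);r=[planner.solve_ik([*p[:2],z],o) for p,z in((pat,.2),(pat,.074),(cork,-.001))]
    print(round(np.degrees(yaw)),[None if q is None else np.round(q,2).tolist() for q in r])
u=np.radians(18.5);a=np.array([np.cos(.349)*np.cos(u),np.cos(.349)*np.sin(u),np.sin(.349)])
for th in(45,55,65):
  for s in(1,-1):
    o=att(u+s*np.pi/2,np.radians(th-70),u); g=foot+a*.05;zt=Ro.from_rotvec(o).as_matrix()[:,2]
    for w in (0,20,-30): # stand headings
        uu=u+np.radians(w);o2=att(uu+s*np.pi/2,np.radians(th),uu);z2=Ro.from_rotvec(o2).as_matrix()[:,2]
        q1=planner.solve_ik(g+zt*.02,o);q2=planner.solve_ik(np.array([*felt[:2],.053])+z2*.02,o2)
        print(th,s,w,*[None if q is None else np.round(q,2).tolist() for q in(q1,q2)])
E
```

```text
[ 0.54037462 -0.20398778  0.092     ] [ 0.66014403 -0.02167253  0.005     ] [0.48554708 0.02836761 0.003     ] [0.48178838 0.22162039 0.05      ] [0.55185507 0.24537161 0.076     ] 0.07841850360209848 18.725638991546504
start y [ 0.39932906 -0.91680533 -0.00206871]
-94 [[-0.44, 0.25, 1.78, -0.0, 1.12, 1.2], [-0.44, 0.41, 1.85, -0.0, 0.88, 1.2], [-0.1, 0.65, 1.65, -0.0, 0.84, 1.54]]
-64 [[-0.44, 0.25, 1.78, 0.0, 1.12, 0.68], [-0.44, 0.41, 1.85, 0.0, 0.88, 0.68], [-0.1, 0.65, 1.65, 0.0, 0.84, 1.02]]
-34 [[-0.44, 0.25, 1.78, -0.0, 1.12, 0.16], [-0.44, 0.41, 1.85, -0.0, 0.88, 0.16], [-0.1, 0.65, 1.65, -0.0, 0.84, 0.49]]
-4 [[-0.44, 0.25, 1.78, -0.0, 1.12, -0.37], [-0.44, 0.41, 1.85, -0.0, 0.88, -0.37], [-0.1, 0.65, 1.65, -0.0, 0.84, -0.03]]
26 [[-0.44, 0.25, 1.78, -0.0, 1.12, -0.89], [-0.44, 0.41, 1.85, -0.0, 0.88, -0.89], [-0.1, 0.65, 1.65, -0.0, 0.84, -0.55]]
56 [[-0.44, 0.25, 1.78, 0.0, 1.12, -1.41], [-0.44, 0.41, 1.85, 0.0, 0.88, -1.41], [-0.1, 0.65, 1.65, -0.0, 0.84, -1.08]]
86 [[-0.44, 0.25, 1.78, 0.0, 1.12, -1.94], [-0.44, 0.41, 1.85, -0.0, 0.88, -1.94], [-0.1, 0.65, 1.65, -0.0, 0
[... 1064 characters left out ...]
 1.59] [-0.36, 0.45, 2.54, 2.38, 0.84, -1.44]
55 -1 20 [0.34, 0.59, 1.67, 0.01, 1.15, 1.59] [-0.53, 0.48, 2.41, 1.75, 0.89, -1.27]
55 -1 -30 [0.34, 0.59, 1.67, 0.01, 1.15, 1.59] [0.13, 0.45, 2.54, 3.52, 0.81, -1.64]
65 1 0 [0.35, 0.5, 1.79, 0.0, 0.94, -1.55] [-0.43, 0.63, 2.54, 2.4, 1.15, 1.55]
65 1 20 [0.35, 0.5, 1.79, 0.0, 0.94, -1.55] [-0.61, 0.62, 2.4, 1.8, 1.1, 1.69]
65 1 -30 [0.35, 0.5, 1.79, 0.0, 0.94, -1.55] [0.17, 0.63, 2.54, 3.51, 1.16, 1.58]
65 -1 0 [0.35, 0.5, 1.79, 0.0, 0.94, 1.59] [-0.43, 0.63, 2.54, 2.4, 1.15, -1.59]
65 -1 20 [0.35, 0.5, 1.79, 0.0, 0.94, 1.59] [-0.61, 0.62, 2.4, 1.8, 1.1, -1.45]
65 -1 -30 [0.35, 0.5, 1.79, 0.0, 0.94, 1.59] [0.17, 0.63, 2.54, 3.51, 1.16, -1.56]
```

Run:
```python
from cell import bot,command_gripper,planner,sensors,imaging
from h import *
P=np.array([.5404,-.2040]);o=att(np.radians(-34));st=sensors.read_state
bot.goto([*P,.15],o)
bot.move_l([*P,.074],vel=.12);s=st();print("f",np.round(s["contact_force"],1),s["t"],np.round(s["position"],4))
command_gripper(.55,25);s=st();print("grip",s["gripper_width"],s["grip_force"],np.round(s["contact_force"],1))
bot.move_l([*P,.13],vel=.08);s=st();print("lift",s["gripper_width"],s["grip_force"],s["t"])
d={n:imaging.capture(n) for n in("side","top")};pickle.dump(d,open("cap1.pkl","wb"))
T,S=d["top"],d["side"];a=proj(T,[*P,.14]);b=proj(S,[*P,.13]);print(a,b)
cv2.imwrite("pics/c1.png",np.hstack([crop(T,*a,60),crop(S,*b,60)]))
for th in(15,25,35):
  for u in np.radians([18.5]):
    o1=att(u+np.pi/2,np.radians(th-70),u)
    a=np.array([np.cos(.349)*np.cos(u),np.cos(.349)*np.sin(u),np.sin(.349)]);g=np.array([.482,.2218,.05])+a*.05
    q1=planner.solve_ik(g+.02*Ro.from_rotvec(o1).as_matrix()[:,2],o1);print(th,None if q1 is None else q1.round(2))
    for w in(-20,0,20,40,60):
        uu=np.radians(w);o2=att(uu+np.pi/2,np.radians(th),uu);z2=Ro.from_rotvec(o2).as_matrix()[:,2]
        q=planner.solve_ik(np.array([.4855,.028,.053])+z2*.02,o2);print("  ",w,None if q is None else q.round(2))
```

```text
f [-0.5  0.9 -0.3] 2.625 [ 0.5409 -0.2045  0.0745]
grip 0.7344934950902279 26.840322017669678 [-1.7  0.7  5.9]
lift 0.7326954034969202 27.565882802009583 3.8167
[381.5184895  199.69829617] [338.97168388 174.57599882]
15 [ 0.34  1.01  1.17  0.01  1.92 -1.56]
   -20 [ 0.03  0.26  2.23 -0.23  0.42 -0.99]
   0 [-0.04  0.25  2.24  0.03  0.39 -1.63]
   20 [-0.1   0.25  2.24  0.27  0.43 -2.26]
   40 [-0.15  0.27  2.21  0.4   0.52 -2.76]
   60 None
25 [ 0.34  0.9   1.29  0.01  1.74 -1.56]
   -20 [ 0.07  0.24  2.32 -0.78  0.25 -0.42]
   0 [-0.04  0.22  2.35  0.13  0.14 -1.74]
   20 [-0.16  0.23  2.34  0.84  0.28 -2.86]
   40 None
   60 [-0.29  0.32  2.2   0.74  0.65  2.77]
35 [ 0.34  0.79  1.41  0.01  1.55 -1.56]
   -20 None
   0 [-0.05  0.23  2.45  2.95  0.15  1.72]
   20 [-0.23  0.24  2.42  1.75  0.32  2.47]
   40 [-0.35  0.29  2.34  1.29  0.54  2.51]
   60 [-0.39  0.36  2.23  1.    0.74  2.44]
```

View pics/c1.png

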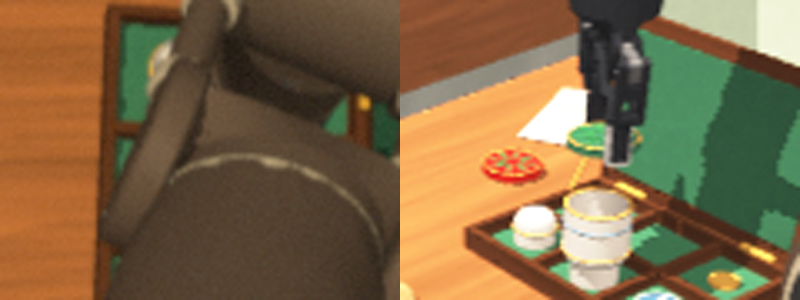

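The pat hangs level in the fingers at side-crop (603,138), and can_a stands open in its well at (597,235). Next I lay the pat on the cork, watching the contact force.

Run:
```python
from cell import bot,command_gripper,planner,sensors,imaging
from h import *
C=np.array([.6605,-.0215]);o=att(np.radians(-34));st=sensors.read_state
bot.goto([*C,.13],o); bot.move_l([*C,.010],vel=.12);bot.sleep(.1);f0=st()["contact_force"][2]
for z in np.arange(.008,-.0035,-.001):
    bot.move_l([*C,z],vel=.03);s=st();f=s["contact_force"][2]-f0;print(round(z,4),round(s["position"][2],4),round(f,2),end=" | ")
    if f>1.5: break
command_gripper(.9);s=st();print("\nt",s["t"],np.round(s["contact_force"],1),s["position"])
bot.move_l([*C,.09],vel=.15)
bot.goto([.45,.10,.30],att(np.pi/2+.2))
bot.sleep(.2)
d={n:imaging.capture(n) for n in("side","top")};pickle.dump(d,open("cap2.pkl","wb"));print(st()["t"])
T,S=d["top"],d["side"];a=proj(T,[*C,.01]);b=proj(S,[*C,.01])
cv2.imwrite("pics/c2.png",np.vstack([np.hstack([crop(T,*a,40),crop(S,*b,40)]),np.hstack([crop(T,378,210,60),crop(S,340,200,50)])]))
print(a,b)
```

```text
0.008 0.0082 -0.73 | 0.007 0.0069 -0.42 | 0.006 0.0058 -0.41 | 0.005 0.0049 0.24 | 0.004 0.0039 -0.07 | 0.003 0.0029 0.06 | 0.002 0.0019 -0.47 | 0.001 0.001 -0.29 | 0.0 0.0007 5.22 | 
t 8.5833 [ 0.1 -0.4  0.6] [ 6.60424763e-01 -2.15140942e-02 -3.01301817e-04]
11.4917
[289.34097299 162.20833325] [264.14388847 216.8366018 ]
```

View pics/c2.png

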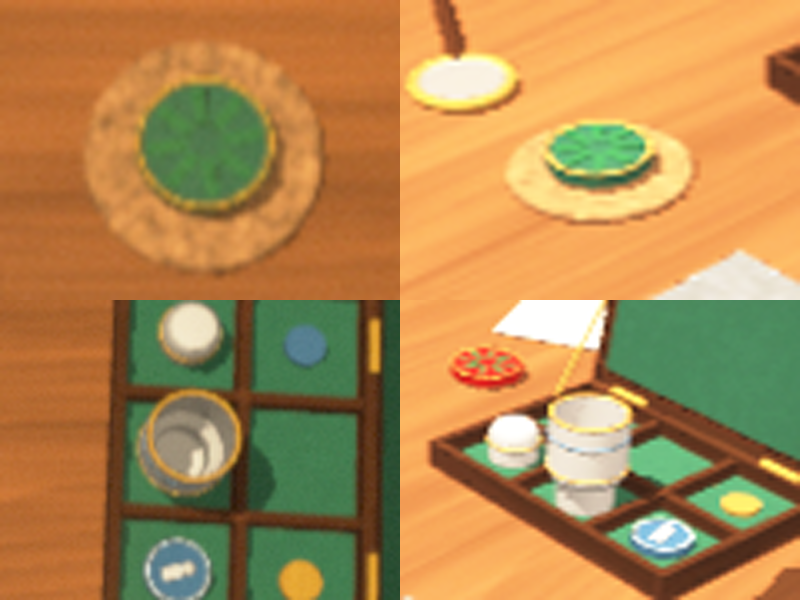

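The pat lies on the cork, right side up and within about 2 mm of the middle: pat at (206,145) in the top crop against cork at (203,156), of which 8 px is parallax. Can_a's open rim is at top-crop (194,439). Next is can_b.

Run:
```python
from cell import bot,command_gripper,planner,sensors,imaging
from h import *
st=sensors.read_state
d=pickle.load(open("cap2.pkl","rb"));print("can_a rim",plane(d["top"],(376.2,206.85),.084),plane(d["side"],(290+.25*190,162+.25*112),.084))
u=np.radians(18.6);e=np.radians(20);a=np.array([np.cos(e)*np.cos(u),np.cos(e)*np.sin(u),np.sin(e)])
th=np.radians(20);o=att(u+np.pi/2,th-np.radians(70),u);z=Ro.from_rotvec(o).as_matrix()[:,2]
tcp=np.array([.4818,.2216,.05])+a*.052+z*.025
command_gripper(1.0)
q=planner.solve_ik(tcp-z*.10,o);print(np.round(q,2))
bot.goto(tcp-z*.10,o);bot.move_l(tcp,vel=.1);s=st();print("at",np.round(s["contact_force"],1),np.linalg.norm(s["position"]-tcp))
command_gripper(.5,40);s=st();print("grip",s["gripper_width"],s["grip_force"],np.round(s["contact_force"],1))
bot.move_l(tcp+[0,0,.06],vel=.08);s=st();print("lift",s["gripper_width"],s["grip_force"],np.round(s["contact_force"],1),s["t"])
w=0.;o2=att(w+np.pi/2,th,w);z2=Ro.from_rotvec(o2).as_matrix()[:,2]
F=np.array([.4855,.0284,.003+.052])+z2*.025
print(planner.solve_ik(F+[0,0,.04],o2))
bot.goto(F+[0,0,.06],o2);bot.sleep(.2)
d={n:imaging.capture(n) for n in("side","top")};pickle.dump(d,open("cap3.pkl","wb"));print(st()["t"])
b=proj(d["side"],[.4855,.0284,.12]);cv2.imwrite("pics/c3.png",np.hstack([crop(d["side"],*b,60),crop(d["top"],*proj(d["top"],[.4855,.0284,.12]),60)]))
```

```text
can_a rim [ 0.53795126 -0.20272312  0.084     ] [ 0.53695206 -0.1980922   0.084     ]
[ 0.34  1.02  0.97  0.01  2.03 -1.56]
at [ 0.8 -0.2  0.1] 0.0011295444537737331
grip 0.7015863952792069 43.200600025156746 [0.6 6.  3.7]
lift 0.7063476137327763 43.00740316299198 [-0.9 -0.3 -0.6] 15.2833
[-0.03923387  0.13968156  2.28811853  0.03757154  0.36520951 -1.64276208]
16.9083
```

View pics/c3.png

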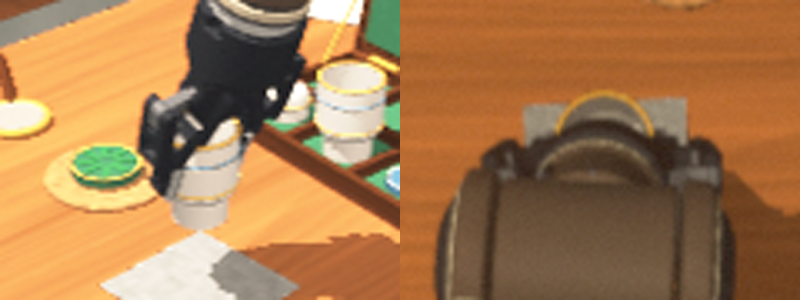

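The can is held over the felt at side-crop (205,175), possibly leaning a little. I'll measure that in an enlarged crop with projected upright reference lines.

Run:
```python
from h import *
d=pickle.load(open("cap3.pkl","rb"));S=d["side"]
b=proj(S,[.4855,.0284,.10]);u0,v0=int(b[0]-32),int(b[1]-24)
k=12.5;f=cv2.resize(S["frame"][v0:v0+48,u0:u0+64,::-1],(800,600),interpolation=cv2.INTER_CUBIC)
P=lambda X:tuple(int(t) for t in ((proj(S,X)-[u0,v0]+.5)*k))
right=S["R"][0]*[1,1,0];right/=np.linalg.norm(right)
c=np.array([.4855,.0284,.063])
for r,z0,z1 in((-.030,.03,.076),(.030,.03,.076),(-.0222,0,.022),(.0222,0,.022)):
    cv2.line(f,P(c+right*r+[0,0,z0]),P(c+right*r+[0,0,z1]),(0,0,255),1)
t=np.linspace(0,2*np.pi,60)
for r,z in((.022,0),(.03,.03),(.03,.076)):
    cv2.polylines(f,[np.array([P(c+[r*np.cos(a),r*np.sin(a),z]) for a in t])],True,(255,0,255),1)
cv2.imwrite("pics/c4.png",f)
```

```text
(no output)
```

View pics/c4.png

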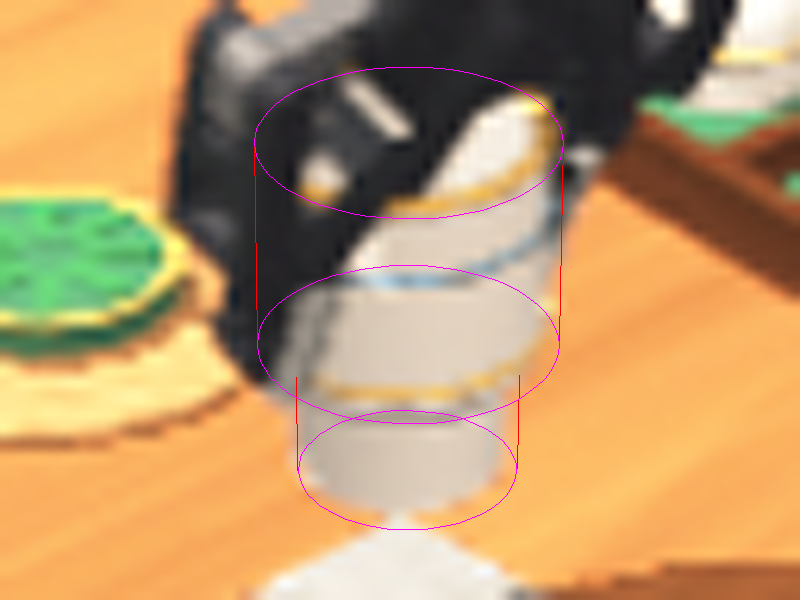

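The can is upright to within about 2°: its right edge runs (548,320)–(550,110), nearly parallel to the reference. It may sit a few mm higher than planned, so I lower it until the force rises.

Run:
```python
from cell import bot,command_gripper,planner,sensors,imaging
from h import *
st=sensors.read_state
th=np.radians(20);o2=att(np.pi/2,th,0.);z2=Ro.from_rotvec(o2).as_matrix()[:,2]
F=np.array([.4855,.0284,.055])+z2*.025
bot.move_l(F+[0,0,.008],vel=.1);bot.sleep(.1);f0=st()["contact_force"][2]
for h in np.arange(.007,-.006,-.001):
    bot.move_l(F+[0,0,h],vel=.03);s=st();f=s["contact_force"][2]-f0;print(round(h,4),round(f,2),end=" | ")
    if f>1.5: break
s=st();print(s["position"]-F)
command_gripper(.85);bot.sleep(.1);command_gripper(1.0);s=st();print("open",np.round(s["contact_force"],1),s["t"])
p=np.array(s["position"]);bot.move_l(p-z2*.09,vel=.12)
bot.goto([.36,-.12,.25],att(np.pi/2));bot.sleep(.1)
d={n:imaging.capture(n) for n in("side","top")};pickle.dump(d,open("cap4.pkl","wb"));print(st()["t"])
T,S=d["top"],d["side"];cv2.imwrite("pics/c5.png",np.hstack([crop(T,*proj(T,[.4855,.0284,.04]),60),crop(S,*proj(S,[.4855,.0284,.04]),60)]))
print(proj(T,[.4855,.0284,.04]),proj(S,[.4855,.0284,.04]))
```

```text
0.007 -0.17 | 0.006 -0.63 | 0.005 -0.63 | 0.004 0.05 | 0.003 -1.06 | 0.002 -0.39 | 0.001 -0.91 | 0.0 -0.69 | -0.001 -0.1 | -0.002 8.9 | [ 5.86067947e-04 -3.30948139e-05 -1.12341761e-03]
open [-0.7  0.4 -0.5] 20.85
22.85
[267.34380795 235.78503718] [292.07606563 239.58102065]
```

View pics/c5.png

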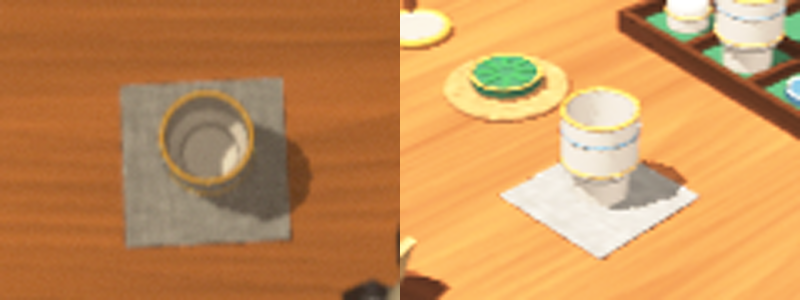

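Can_b stands upright in the middle of the felt, with its rim at top-crop (206,137). I'll fit both rims' gold ellipses in the top view, then regrasp from above with the fingers closing along x.

Run:
```python
from cell import bot,command_gripper,planner,sensors,imaging
from h import *
st=sensors.read_state
def fit(T,uv,z):
    h=cv2.cvtColor(cv2.resize(T["frame"],None,fx=4,fy=4,interpolation=cv2.INTER_CUBIC),cv2.COLOR_RGB2HSV)
    m=cv2.inRange(h,(16,110,90),(32,255,255));yy,xx=np.nonzero(m);p=(np.c_[xx,yy]+.5)/4-.5
    for _ in range(5):
        r=np.linalg.norm(p-uv,axis=1);k=(r>12)&(r<16.5);e=cv2.fitEllipse(p[k].astype(np.float32));uv=np.array(e[0])
    return uv.round(2),np.round(e[1],1),k.sum(),plane(T,uv,z)
T2,T4=[pickle.load(open(f"cap{i}.pkl","rb"))["top"] for i in(2,4)]
print("b",fit(T4,(268.8,231.1),.079),plane(T4,(268.8,231.1),.079));print("a",fit(T2,(376.2,206.85),.084))
p=plane(T2,(249+206*.2,132+145*.2),.017);print("pat",p, "cam-robot along closing",(p[:2]-[.6604,-.0215])@[np.cos(.593),-np.sin(.593)])
```

```text
b (array([268.59, 231.24]), array([26.9, 27.8]), np.int64(3259), array([0.48882459, 0.02450112, 0.079     ])) [0.48911317 0.02405797 0.079     ]
a (array([375.88, 205.17]), array([26.7, 27.6]), np.int64(3350), array([ 0.54159445, -0.20220901,  0.084     ]))
pat [ 0.66119065 -0.02340833  0.017     ] cam-robot along closing 0.0017221302628258328
```

Run:
```python
from cell import bot,command_gripper,planner,sensors,imaging
from h import *
st=sensors.read_state;o=att(np.radians(-4))
B=np.array([.4875,.0284]);A=np.array([.5400,-.1990])
bot.goto([*B,.13],o);bot.move_l([*B,.034],vel=.1);s=st();print("at",np.round(s["contact_force"],1))
command_gripper(.5,40);s=st();print("grip",s["gripper_width"],s["grip_force"],np.round(s["contact_force"],1))
bot.move_l([*B,.16],vel=.12);s=st();print(s["gripper_width"],s["t"])
bot.goto([*A,.16],o);bot.move_l([*A,.134],vel=.1);bot.sleep(.2)
d={n:imaging.capture(n) for n in("side","top")};pickle.dump(d,open("cap5.pkl","wb"));print(st()["t"],st()["position"])
S=d["side"];b=proj(S,[*A,.09]);u0,v0=int(b[0]-40),int(b[1]-30)
f=cv2.resize(S["frame"][v0:v0+60,u0:u0+80,::-1],(800,600),interpolation=cv2.INTER_CUBIC)
cv2.imwrite("pics/c6.png",f);print(u0,v0)
```

```text
at [-0.4 -0.1 -0.3]
grip 0.6865023414243757 42.73753261193633 [-0.1 -0.1  6.2]
0.6889936358518609 27.3
28.9333 [ 0.54051301 -0.19914578  0.13470586]
297 157
```

View pics/c6.png

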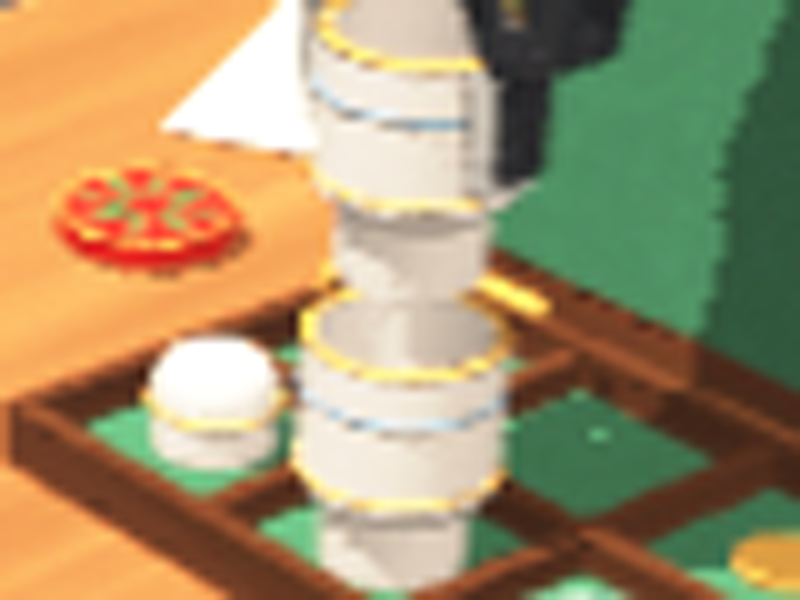

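Side crop: can_b's foot is centred at (411,268) and can_a's rim at (405,328). For a foot 20 mm above the rim that means they are about 1 mm apart. I'll correct that and lower with force watch.

Run:
```python
from cell import bot,command_gripper,planner,sensors,imaging
from h import *
st=sensors.read_state;A=np.array([.5406,-.1984])
bot.move_l([*A,.125],vel=.05);bot.sleep(.1);f0=st()["contact_force"].copy() if hasattr(st()["contact_force"],"copy") else np.array(st()["contact_force"])
z=.125
while z>.086:
    z-=.002 if z>.093 else .001
    bot.move_l([*A,z],vel=.04);s=st();f=np.array(s["contact_force"])-f0;print(round(z,3),np.round(f,1),end=" | ")
    if f[2]>4 or np.linalg.norm(f[:2])>6: break
print(s["t"],s["position"])
```

```text
0.123 [-0.9 -0.6  0.9] | 0.121 [-0.   0.   0.8] | 0.119 [-0.  -1.3  0.6] | 0.117 [-0.8 -0.1  1.5] | 0.115 [0.2 0.1 1.6] | 0.113 [-0.2 -0.4  1.3] | 0.111 [-0.1 -0.5  1.3] | 0.109 [-0.4  0.2  1.8] | 0.107 [-0.3 -0.5  0.4] | 0.105 [-0.5 -0.6  1.2] | 0.103 [-0.3 -0.6  1.4] | 0.101 [ 0.6 -0.7  0.9] | 0.099 [-0.3 -0.2  1. ] | 0.097 [ 0.3 -0.5  1.3] | 0.095 [-0.7  0.3  0.6] | 0.093 [ 0.5 -0.2  0.6] | 0.092 [ 1.  -0.5  0.2] | 0.091 [-0.5 -0.4  0.6] | 0.09 [-0.3 -1.2  1.2] | 0.089 [-1.2 -0.1  6.3] | 34.3667 [ 0.54109057 -0.19859916  0.0897282 ]
```

Contact came exactly at the expected home height. Release, retreat and check.

Run:
```python
from cell import bot,command_gripper,planner,sensors,imaging
from h import *
st=sensors.read_state
command_gripper(.8);bot.sleep(.1);command_gripper(1.0);s=st();print(np.round(s["contact_force"],1))
p=np.array(s["position"]);bot.move_l(p+[0,0,.11],vel=.12);bot.goto([.40,.12,.30],att(np.pi/4));bot.sleep(.3)
d={n:imaging.capture(n) for n in("side","top")};print(st()["t"]);T,S=d["top"],d["side"]
cv2.imwrite("pics/c7.png",np.vstack([np.hstack([crop(T,378,210,60),crop(S,340,190,50)]),np.hstack([crop(T,289,170,60),crop(S,264,217,60)])]))
```

```text
[ 0.2  0.  -0.3]
37.8667
```

View pics/c7.png

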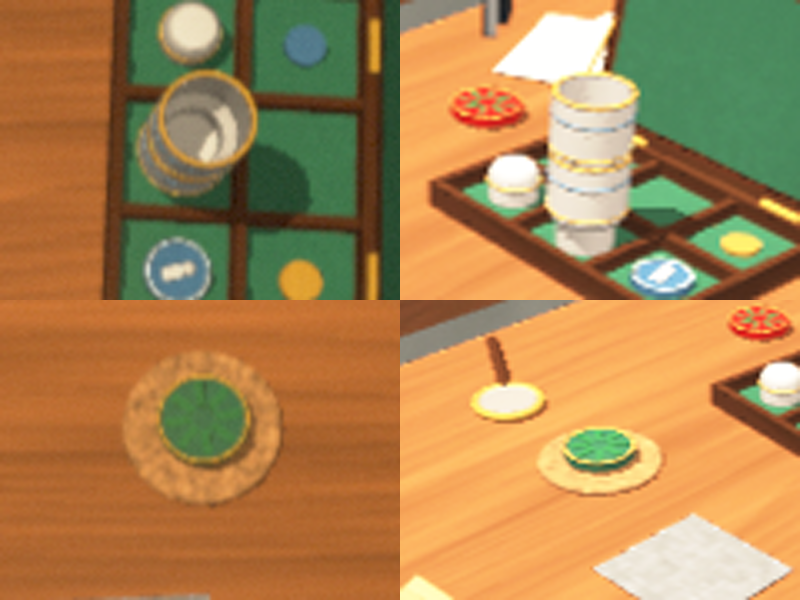

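Can_b is nested upright and fully home in can_a (side crop (590,160)). The pat is on the cork, and the medallion and pillbox are unmoved.

```bash
python3 -c "
from cell import workorder
print(workorder.finish_job())"
```

```text
the job is handed in; nothing more can be done
None
```

The job is handed in at about 38 s: the green pat lies right side up on the cork about 2 mm off centre, and can_b was stood on the felt, then nested upright and fully home in can_a; the medallion and pillbox are unmoved, but I did not re-check the hammer in the last pictures.

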